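# Rack three sample jars in their colour-coded stands

## Task

Put the three sample jars of this milling run into the jar stands of the same colour as their lids, one at a time in the order they were drawn: red lid first, then yellow, then black. Set each jar down gently, without dropping it, so it stands upright inside its own cup, never in a cup of another colour, and leave the check weight, the standing bolt and the spacer block where they are.

Things in the scene. Friction and masses are not known exactly. Their poses are not given: they have to be found in the camera images.
- red_jar: sample jar with a red screw lid and a printed label, standing upright, 44 mm diameter (lid the widest), 105 mm tall, lid from 85 mm up to the top, about 0.1 to 0.2 kg; origin at the centre of its underside, z up. It may be turned any way about z.
- yellow_jar: sample jar with a yellow screw lid and a printed label, standing upright, 42 mm diameter (lid the widest), 105 mm tall, lid from 85 mm up to the top, about 0.1 to 0.2 kg; origin at the centre of its underside, z up. It may be turned any way about z.
- black_jar: sample jar with a black screw lid and a printed label, standing upright, 41 mm diameter (lid the widest), 105 mm tall, lid from 85 mm up to the top, about 0.1 to 0.2 kg; origin at the centre of its underside, z up. It may be turned any way about z.
- red_stand: red plastic cup-shaped jar stand on a dark steel foot disc, fixed to the worktop: foot 82 mm diameter, cup 76 mm outside and 66 mm inside diameter, rim 27 mm above the worktop, inner floor 8 mm above the worktop. Origin on the worktop at its centre, z up. A jar stands inside with about 11 mm of room all round.
- yellow_stand: yellow plastic cup-shaped jar stand on a dark steel foot disc, fixed to the worktop: foot 82 mm diameter, cup 76 mm outside and 66 mm inside diameter, rim 27 mm above the worktop, inner floor 8 mm above the worktop. Origin on the worktop at its centre, z up. A jar stands inside with about 11 mm of room all round.
- black_stand: black plastic cup-shaped jar stand on a dark steel foot disc, fixed to the worktop: foot 82 mm diameter, cup 76 mm outside and 66 mm inside diameter, rim 27 mm above the worktop, inner floor 8 mm above the worktop. Origin on the worktop at its centre, z up. A jar stands inside with about 11 mm of room all round.
- weight: bystander: pale metal check weight with a knob, 38 mm diameter, 52 mm tall, standing loose; origin at the centre of its underside
- bolt: bystander: steel M10 hex bolt standing loose on its head, 52 mm tall, head 19 mm wide; origin at the centre of its underside; easily knocked over
- block: bystander: cream nylon spacer block with a small hole in its top, 40 x 62 x 34 mm (x, y, z), lying loose; origin at the centre of its underside
- mill_handle (a point): obstacle: middle of the grip bar standing out from the closed lid of the grey mill, which stands right of the jars (about y -0.4 to 0.0, from x 0.5 back) and is about 0.45 m tall; fold the arm back towards its base before swinging past it. The tools lying about on the worktop are not part of the job.
There are look-alikes about, which are no part of the job. Leave any purple look-alike of the black_jar alone.

How it is judged:
On the way, in this order (a step that is already met when the one before it is completed fails the run):
1. the red-lidded jar stands in the red stand, let go and at rest (horizontal distance between red_jar and red_stand below 0.014 m and z of red_jar in the frame of red_stand between 0.003 and 0.013 m and angle between red_jar's own z axis and vertical below 0.1 rad and contact force between red_jar and the fingers below 0.05 N and linear speed of red_jar below 0.02 m/s), for 0.2 s.
2. the yellow-lidded jar stands in the yellow stand, let go and at rest (horizontal distance between yellow_jar and yellow_stand below 0.014 m and z of yellow_jar in the frame of yellow_stand between 0.003 and 0.013 m and angle between yellow_jar's own z axis and vertical below 0.1 rad and contact force between yellow_jar and the fingers below 0.05 N and linear speed of yellow_jar below 0.02 m/s), for 0.2 s.
3. the black-lidded jar stands in the black stand, let go and at rest (horizontal distance between black_jar and black_stand below 0.014 m and z of black_jar in the frame of black_stand between 0.003 and 0.013 m and angle between black_jar's own z axis and vertical below 0.1 rad and contact force between black_jar and the fingers below 0.05 N and linear speed of black_jar below 0.02 m/s), for 0.2 s.
At the end, for the whole second after the job is handed in: Each jar stands upright (within 0.1 rad) on the inner floor of the stand of its lid's colour, its axis within 14 mm of the stand's centre, all three released and at rest (all of step 1 and all of step 2 and all of step 3); the robot touches nothing.
It fails at once if the check weight, standing bolt or spacer block was shifted more than 15 mm or knocked over (distance of any of weight, bolt, block from where it was at the start of the episode above 0.015 m or angle between any of weight, bolt, block's own z axis and vertical above 0.5 rad).
It fails at once if a jar was knocked over (angle between any of red_jar, yellow_jar, black_jar's own z axis and vertical above 0.9 rad).
It fails at once if a jar was pressed down hard (over 60 N on its stand) (contact force between red_jar and red_stand above 60 N or contact force between yellow_jar and yellow_stand above 60 N or contact force between black_jar and black_stand above 60 N).
It fails at once if a jar was dropped (more than about 2 cm of free fall) ((contact force between red_jar and the fingers below 0.05 N and linear speed of red_jar above 0.6 m/s) or (contact force between yellow_jar and the fingers below 0.05 N and linear speed of yellow_jar above 0.6 m/s) or (contact force between black_jar and the fingers below 0.05 N and linear speed of black_jar above 0.6 m/s)).
It fails at once if a jar was put in the stand of another colour ((horizontal distance between red_jar and yellow_stand below 0.02 m and z of red_jar in the frame of yellow_stand below 0.013 m) or (horizontal distance between red_jar and black_stand below 0.02 m and z of red_jar in the frame of black_stand below 0.013 m) or (horizontal distance between yellow_jar and red_stand below 0.02 m and z of yellow_jar in the frame of red_stand below 0.013 m) or (horizontal distance between yellow_jar and black_stand below 0.02 m and z of yellow_jar in the frame of black_stand below 0.013 m) or (horizontal distance between black_jar and red_stand below 0.02 m and z of black_jar in the frame of red_stand below 0.013 m) or (horizontal distance between black_jar and yellow_stand below 0.02 m and z of black_jar in the frame of yellow_stand below 0.013 m)).
It also fails if it takes over 86 s, if anything falls off the work surface, if the arm or the gripper's body presses on something with over 40 N, if the wrist force passes 120 N, or if a joint passes its speed limit or range.

## Robot

A 6-joint arm with a two-finger parallel gripper is mounted at the origin on a cart in front of the work surface, level with it; the furniture and walls round the work are solid. World frame = base frame: x ahead of the robot, y to its left, z up, the work surface at z = 0. Lengths are in m, angles in rad, forces in N, time in s.
With the tool pointing down it reaches from about 0.375 to 0.975 m from the base axis. Payload 3.8 kg.
Tool frame: the origin (TCP) lies midway between the tips of the shut fingers; the grasp point (between the pads) lies 19 mm behind it; z points along the fingers, y is the line along which they close (so a half turn about z gives the same grasp; the last joint's range is limited). The gripper opens to 85 mm and grips with 20 to 120 N. Pads are 22 mm wide; open, the fingers measure 114 mm over their backs; the gripper's body (76 mm by 85 mm) begins 54 mm behind the grasp point. The pads swing forward as they close: fully open they stand 13 mm farther back than shut.
Start: joints at [1.097, 0.264, 1.604, -0, 1.274, -0.037], TCP at [0.286, 0.612, 0.231] pointing down, gripper open.
Joint ranges: [-2.63, 2.63], [-0.94, 2.18], [0.31, 2.57], [-1.31, 4.45], [0, 2.66], [-2.55, 2.55]. Speed limits (rad/s): [2.57, 2.57, 3.14, 3.14, 3.14, 3.14].

## Interface

Orientations are given as a rotation vector (axis times angle).
In Python, from workcell import status, read_camera, workorder, masks_of gives the robot as it stands.
- The arm moves only by the tool drive_tool, never from a script. Its argument "rows" is a list of rows, each a list of 7 numbers: the turn, a rotation vector about the tool's x, y, z in degrees, then the shift along the tool's x, y, z in m, then the opening, from 0 (shut) to 1 (fully open). In form: [[ax, ay, az, tx, ty, tz, claw], ...]. A call has 1 to 8 rows; each row shifts and turns the commanded pose from where the row before left it, along the tool's axes as they then stand; what a row does not reach is not made up. A row lasts 1/12 s, in which the tool goes at most 41.7 mm and 7.16 degrees, less where a joint would pass 70% of its speed; a pose out of reach is approached as far as the arm can. A call is refused whole if a number of a shift passes 0.0417 or a number of a turn 7.16, either way. A call with a gripper value outside its range is refused whole. The fingers move at their own pace and stop on an object; "force" is the grip in N (left out, the last holds). Time passes only in rows, so rows that do not move let the fingers close. It gives the time, the measured TCP pose, the force, the opening and the grip force at its end, in the units of the state.
- status.read_state(): the state, without advancing time (a new reading comes with each control period).
- read_camera(name): name is "side" or "top" or "wrist"; returns a dict with "color" (420x560x3 uint8, red, green, blue), "intrinsics" (3x3 intrinsics, pixels), "world_from_camera" (4x4, takes a point from camera to world coordinates); the wrist camera has in their place "mount" (4x4, takes a point from camera to tool coordinates, whose origin is the TCP and whose axes are the flange's). Camera axes: x right, y up, looking along -z (the intrinsics and any distortion apply to the point x, -y, -z); pixel columns grow to the right and rows downward; lengths in m; the calibration is good to about 2 mm. A picture is of the moment at which its call begins: read the wrist's pose just before it. There is no depth.
- workorder.finish_job(): hands the job in; it is judged then, once.
Trained networks look in a picture, given as the dict that the camera call returned (one of the last four; its "shot" number tells which), for a name from the list of things; names that differ only in an ending like _2 or _b are one class to them, and where a whole thing is asked for, a point or a joint stands for the part that bears it (a point fixed in the world has none). Each returns a list of dicts, best first, with "score" (0 to 1); they miss things now and then, are a little off and sometimes report something else, mostly with a low value. They report only what shows in the picture. A call takes as long as a camera call. They do not tell look-alikes from the thing itself.
- masks_of(picture, name): "mask" (420x560 bool, what is visible of it) and "bbox" ([left, top, right, bottom] in pixels, round what is visible of it).
The state is a dict: "time": time; "q": joint angles; "joint_vel": joint speeds; "joint_torque": joint torques, N m; "tool_pos": TCP position; "tcp_rot": TCP orientation; "wrist_force": force on the tool from outside, world axes, zero at the start; "torque": the same for the moment, N m; "width": opening from 0.0 (shut) to 1.0 (fully open); "grip_force": force on a finger pad.
Only numpy, scipy, OpenCV 4.12 (cv2) and the standard library are available. Lean on these libraries where they do the work, as an engineer would, in place of code of your own. Each camera call takes 0.05 s, during which the arm holds its last target. There are 200 camera calls.

## Working session

There is one attempt and no reset: what is moved stays moved. The work goes in short steps, Python scripts to look and compute and a tool call to move; the robot and the scene stay as the last step left them, time stands still between calls to the robot, and variables do not carry over. Pictures are saved under pics/ and viewed, at most 14 in all, crops included, and the job is handed in when it is done.

Besides the shell and the picture viewer there is one more tool, called after "Call:" as name([rows], argument=value, ...), one row to a line, values as JSON. drive_tool: Moves the arm, as the interface text tells. Its arguments: {"type":"object","properties":{"rows":{"type":"array"},"force":{"type":"number"}},"required":["rows"]}

```bash
ls; mkdir -p pics; python3 - <<'E'
from workcell import status, read_camera
import cv2
s=status.read_state(); print(s)
for n in ("top","side","wrist"):
    p=read_camera(n); cv2.imwrite(f"pics/{n}0.png",p["color"][:,:,::-1])
    print(n,p["intrinsics"],p.get("world_from_camera",p.get("mount")),[k for k in p])
E
```

```text
pics
{'time': 0.0, 'q': array([ 1.09708968e+00,  2.64778677e-01,  1.60537455e+00, -1.49626462e-05,
        1.27366735e+00, -3.68977345e-02]), 'joint_vel': array([ 0.00084232,  0.00086031, -0.0007327 , -0.00086999,  0.00130528,
       -0.00162874]), 'joint_torque': array([ 6.88624532e-04, -5.15119100e+01, -3.67315757e+01, -2.35722555e-04,
        1.32766124e-02,  1.43649896e-05]), 'tool_pos': array([0.28523471, 0.61097781, 0.22994451]), 'tcp_rot': array([-0.68056994, -3.06642619,  0.00339125]), 'wrist_force': array([ 0.31287019, -0.03493186, -0.13522768]), 'torque': array([-0.00385938,  0.01539853,  0.01441731]), 'grip_force': 0.0, 'width': 0.9995881641552847}
top [[445.36183675   0.         272.69368271]
 [  0.         445.36183675 208.72766121]
 [  0.           0.           1.        ]] [[ 0.03135355  0.99195658 -0.12263403  0.40143255]
 [-0.99948464  0.03196119  0.00299034 -0.007418  ]
 [ 0.00688582  0.12247707  0.99244746  1.42782848]
 [ 0.          0.          0.          1.        ]] ['color', 'intrinsics', 'world_from_camera', 'shot']
side [[480.6647332    0.         281.02214581]
 [  0.         480.6647332  203.64691419]
 [  0.           0.           1.        ]] [[-0.99967272  0.02533162 -0.00357163  0.55876898]
 [-0.01243608 -0.35919708  0.93317887  1.05584409]
 [ 0.02235602  0.93291788  0.35939455  0.5372957 ]
 [ 0.          0.          0.          1.        ]] ['color', 'intrinsics', 'world_from_camera', 'shot']
wrist [[324.32124066   0.         279.1204371 ]
 [  0.         324.32124066 208.45713347]
 [  0.           0.           1.        ]] [[ 1.07562860e-04  9.47012427e-01  3.21196904e-01  8.24224762e-02]
 [ 9.99999940e-01 -2.07282725e-04  2.76268114e-04  6.99674372e-04]
 [ 3.28207906e-04  3.21196855e-01 -9.47012393e-01 -1.42413078e-01]
 [ 0.00000000e+00  0.00000000e+00  0.00000000e+00  1.00000000e+00]] ['color', 'intrinsics', 'mount', 'shot']
```

View pics/top0.png

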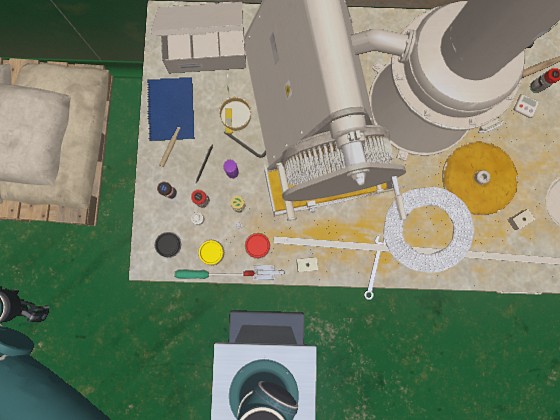

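View pics/side0.png

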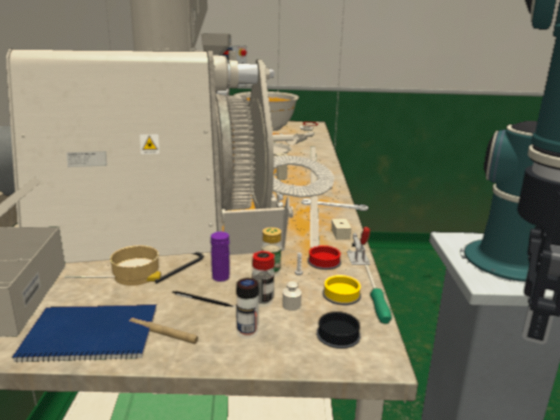

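```bash
cat > h.py <<'E'
import numpy as np, cv2
from scipy.spatial.transform import Rotation as R
from workcell import status, read_camera, masks_of
def ray(p,u,v,T=None):
    T=p["world_from_camera"] if T is None else T
    K=p["intrinsics"]
    d=T[:3,:3]@np.array([(u-K[0,2])/K[0,0],-(v-K[1,2])/K[1,1],-1.]); return T[:3,3],d
def atz(p,u,v,z,T=None):
    o,d=ray(p,u,v,T); return o+d*(z-o[2])/d[2]
def proj(p,X,T=None):
    T=p["world_from_camera"] if T is None else T
    c=np.linalg.inv(T)@np.append(X,1); K=p["intrinsics"]
    return np.array([K[0,2]+K[0,0]*c[0]/-c[2],K[1,2]-K[1,1]*c[1]/-c[2]])
E
python3 - <<'E'
from h import *
hz=dict(red_jar=.05,yellow_jar=.05,black_jar=.05,red_stand=.014,yellow_stand=.014,black_stand=.014,weight=.025,bolt=.02,block=.03)
for n in ("top","side"):
    p=read_camera(n)
    for k,z in hz.items():
        for m in masks_of(p,k)[:3]:
            ys,xs=np.nonzero(m["mask"]); print(n,k,round(m["score"],2),np.round(m["bbox"]),np.round(atz(p,xs.mean(),ys.mean(),z),3),p["color"][m["mask"]].mean(0).round())
E
```

```text
top red_jar 0.57 [190. 192. 210. 207.] [0.598 0.216 0.05 ] [134.  71.  64.]
top yellow_jar 0.69 [231. 195. 246. 212.] [0.585 0.098 0.05 ] [170. 161. 106.]
top black_jar 0.59 [156. 183. 180. 199.] [0.62  0.321 0.05 ] [81. 72. 74.]
top black_jar 0.47 [224. 158. 238. 179.] [0.696 0.125 0.05 ] [128.  72. 149.]
top red_stand 0.73 [281. 163. 406. 221.] [ 0.668 -0.254  0.014] [132. 124. 116.]
top red_stand 0.59 [247. 235. 269. 257.] [0.459 0.034 0.014] [200.  71.  63.]
top yellow_stand 0.91 [200. 238. 224. 264.] [0.432 0.179 0.014] [222. 203.  22.]
top black_stand 0.87 [153. 234. 182. 260.] [0.452 0.319 0.014] [75. 73. 71.]
side red_jar 0.88 [251. 250. 273. 306.] [0.592 0.2   0.05 ] [120.  79.  68.]
side yellow_jar 0.89 [264. 226. 282. 273.] [0.578 0.058 0.05 ] [149. 134.  86.]
side black_jar 0.93 [237. 278. 259. 340.] [0.617 0.315 0.05 ] [106.  99.  90.]
side black_jar 0.68 [214. 235. 230. 279.] [0.693 0.117 0.05 ] [ 91.  48. 104.]
side red_stand 0.58 [245.  61. 298. 209.] [ 0.656 -1.099  0.014] [125. 117. 100.]
side red_stand 0.57 [309. 245. 340. 272.] [0.459 0.042 0.014] [145.  36.  28.]
side yellow_stand 0.87 [323. 274. 358. 302.] [0.431 0.185 0.014] [189. 161.  15.]
side black_stand 0.71 [316. 309. 361. 353.] [0.451 0.325 0.014] [42. 41. 39.]
side weight 0.76 [286. 281. 303. 309.] [0.536 0.236 0.025] [172. 163. 141.]
side bolt 0.64 [293. 250. 304. 277.] [0.518 0.093 0.02 ] [170. 158. 136.]
side block 0.69 [331. 217. 352. 241.] [ 0.405 -0.089  0.03 ] [174. 163. 131.]
```

The top view shows the jars at about black (166,190), red (200,199) and yellow (238,204), with a purple decoy at (231,168). The stands are at black (168,244), yellow (211,252) and red (257,245). The side view matches; there the weight is at (291,297), the bolt at (298,265) and the block at (342,229). Next I'll refine positions by fitting silhouettes.

```bash
cat >> h.py <<'E'
from scipy.optimize import minimize
def sil(p,x,y,parts,T=None):
    im=np.zeros((420,560),np.uint8); a=np.linspace(0,2*np.pi,40)
    for r,z0,z1 in parts:
        pts=np.array([proj(p,[x+r*np.cos(t),y+r*np.sin(t),z],T) for z in (z0,z1) for t in a])
        cv2.fillConvexPoly(im,cv2.convexHull((pts*16).round().astype(np.int32)),255,cv2.LINE_AA,4)
    return im/255.
def fit(p,mask,x0,parts,T=None):
    m=cv2.GaussianBlur(mask.astype(float),(0,0),1.5)
    f=lambda v:((cv2.GaussianBlur(sil(p,v[0],v[1],parts,T),(0,0),1.5)-m)**2).sum()
    r=minimize(f,x0,method="Nelder-Mead",options=dict(initial_simplex=[x0,[x0[0]+.015,x0[1]],[x0[0],x0[1]+.015]],xatol=2e-4,fatol=1e-3))
    return r.x.round(4),round(r.fun/m.sum(),3)
def jar(d): return [(d/2-.001,0,.085),(d/2,.085,.105)]
CUP=[(.038,.006,.027)]
E
python3 - <<'E'
from h import *
G=dict(red_jar=(.598,.21,jar(.044)),yellow_jar=(.583,.095,jar(.042)),black_jar=(.62,.318,jar(.041)),red_stand=(.459,.037,CUP),yellow_stand=(.432,.181,CUP),black_stand=(.452,.322,CUP))
for n in ("top","side"):
    p=read_camera(n)
    for k,(x,y,s) in G.items():
        ms=masks_of(p,k)
        def d(m):
            b=m["bbox"]; return np.linalg.norm(atz(p,(b[0]+b[2])/2,(b[1]+b[3])/2,.03)[:2]-[x,y])
        m=min(ms,key=d)
        print(n,k,m["bbox"],*fit(p,m["mask"],[x,y],s))
s=status.read_state();print(R.from_rotvec(s["tcp_rot"]).as_matrix().round(3))
E
```

```text
top red_jar [191.0, 188.2, 213.9, 205.8] [0.5966 0.2126] 0.029
top yellow_jar [228.8, 196.7, 245.8, 212.7] [0.5818 0.0961] 0.017
top black_jar [155.5, 183.0, 178.9, 199.7] [0.619  0.3196] 0.035
top red_stand [246.5, 233.3, 270.6, 257.4] [0.4586 0.0338] 0.002
top yellow_stand [197.5, 239.5, 223.0, 266.1] [0.4323 0.1785] 0.001
top black_stand [154.8, 234.3, 181.6, 257.9] [0.4528 0.3168] 0.005Traceback (most recent call last):
  File "<stdin>", line 9, in <module>
ValueError: min() iterable argument is empty
```

Call:
drive_tool([
  [0,0,7,0,0,0,1],
  [0,0,7,0,0,0,1],
  [0,0,7,0,0,0,1],
  [0,0,7,0,0,0,1],
  [0,0,7,0,0,0,1],
  [0,0,7,0,0,0,1],
  [0,0,7,0,0,0,1],
  [0,0,7,0,0,0,1],
])

```text
time: 2.27
tool_pos: [0.2855, 0.6116, 0.2313]
tcp_rot: [2.048, 2.382, -0.0]
wrist_force: [-0.4, -1.1, 0.4]
width: 0.998
grip_force: 0.0
```

Call:
drive_tool([
  [0,0,7,0,0,0,1],
  [0,0,1.6,0,0,0,1],
  [0,0,0,-0.034,0.021,-0.002,1],
  [0,0,0,-0.034,0.021,-0.002,1],
  [0,0,0,-0.034,0.021,-0.002,1],
  [0,0,0,-0.034,0.021,-0.002,1],
  [0,0,0,-0.034,0.021,-0.002,1],
  [0,0,0,-0.034,0.021,-0.002,1],
])

```text
time: 2.93
tool_pos: [0.4135, 0.4069, 0.2436]
tcp_rot: [2.214, 2.229, 0.001]
wrist_force: [1.8, 1.2, -0.2]
width: 1.001
grip_force: 0.0
```

Call:
drive_tool([
  [0,0,0,-0.034,0.021,-0.002,1],
  [0,0,0,-0.034,0.021,-0.002,1],
  [0,0,0,-0.034,0.021,-0.002,1],
  [0,0,0,-0.034,0.021,-0.002,1],
  [0,0,0,-0.034,0.021,-0.002,1],
  [0,0,0,0,0,0,1],
  [0,0,0,0,0,0,1],
])

```text
time: 3.52
tool_pos: [0.5201, 0.2373, 0.2536]
tcp_rot: [2.219, 2.224, 0.001]
wrist_force: [-0.7, 1.5, -0.7]
width: 1.001
grip_force: 0.0
```

```bash
cat > see.py <<'E'
from h import *
import sys
G=dict(red_jar=(.5966,.2126,jar(.044)),yellow_jar=(.5818,.0961,jar(.042)),black_jar=(.619,.3196,jar(.041)),red_stand=(.4586,.0338,CUP),yellow_stand=(.4323,.1785,CUP),black_stand=(.4528,.3168,CUP))
def look(names,pic):
    s=status.read_state(); p=read_camera("wrist"); cv2.imwrite(f"pics/{pic}.png",p["color"][:,:,::-1])
    W=np.eye(4); W[:3,:3]=R.from_rotvec(s["tcp_rot"]).as_matrix(); W[:3,3]=s["tool_pos"]; T=W@p["mount"]
    print(s["time"],s["tool_pos"].round(4),W[:3,:3].round(3).tolist(),s["q"].round(2))
    for k in names:
        x,y,sh=G[k]; e=proj(p,[x,y,.03],T)
        ms=[m for m in masks_of(p,k)]
        if not ms: print(k,"none",e); continue
        m=min(ms,key=lambda m:np.hypot(*(np.array([(m["bbox"][0]+m["bbox"][2])/2,(m["bbox"][1]+m["bbox"][3])/2])-e)))
        print(k,round(m["score"],2),np.round(m["bbox"]),"exp",e.round(),*fit(p,m["mask"],[x,y],sh,T))
E
python3 -c "
from see import *
look(G,'w1')"
```

```text
3.5167 [0.5201 0.2373 0.2536] [[-0.002, 1.0, 0.0], [1.0, 0.002, 0.0], [0.0, 0.0, -1.0]] [0.38 0.06 1.8  0.   1.28 0.38]
red_jar none [343.59311308 195.47966922]
yellow_jar 0.98 [313. 254. 356. 333.] exp [326. 282.] [0.5824 0.0983] 0.011
black_jar 0.64 [347.  73. 417. 122.] exp [371. 100.] [0.6173 0.3204] 0.011
red_stand 0.59 [206. 283. 263. 340.] exp [233. 322.] [0.4592 0.0391] 0.005
yellow_stand 0.85 [175. 181. 243. 249.] exp [206. 222.] [0.4333 0.1833] 0.005
black_stand 0.55 [182.  61. 258. 133.] exp [216. 102.] [0.4543 0.319 ] 0.006
```

View pics/w1.png

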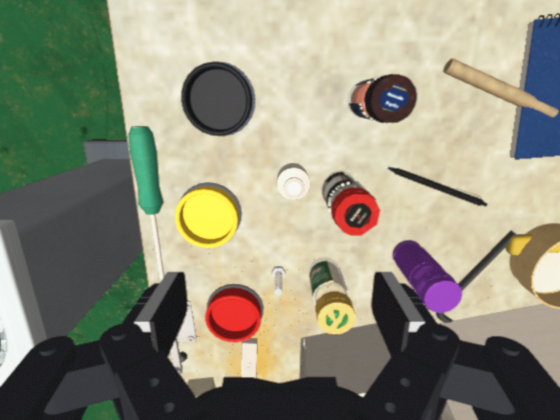

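The wrist view shows the red lid at (355,212), yellow at (336,314) and black at (392,98). The purple decoy is at (427,275), and the stands sit to the left. The mill tray edge is just beyond the yellow jar, at the bottom right. The network missed the red jar, so I'll take its lid by colour.

```bash
cat >> see.py <<'E'
def lid(pic,s_pos,rot,uv,lo,hi,z=.105,cam=None):
    pass
E
python3 - <<'E'
from see import *
s=status.read_state(); p=read_camera("wrist")
W=np.eye(4); W[:3,:3]=R.from_rotvec(s["tcp_rot"]).as_matrix(); W[:3,3]=s["tool_pos"]; T=W@p["mount"]
h=cv2.cvtColor(p["color"],cv2.COLOR_RGB2HSV)
m=(((h[...,0]<8)|(h[...,0]>172))&(h[...,1]>130)&(h[...,2]>50)).astype(np.uint8)
m[:,:310]=0; m[260:]=0; m[:170]=0
c=max(cv2.findContours(m,0,2)[0],key=cv2.contourArea); mm=np.zeros_like(m); cv2.drawContours(mm,[cv2.convexHull(c)],-1,1,-1)
print(cv2.boundingRect(c), fit(p,mm,[.597,.213],[(.022,.085,.105)],T))
p=read_camera("side"); m=masks_of(p,"red_jar"); print([(a["score"],a["bbox"],fit(p,a["mask"],[.597,.213],jar(.044))) for a in m])
# mill extent in the top view
p=read_camera("top")
for uv,z in (((285,165),.42),((283,190),.1),((247,60),.45),((397,180),.25)): print(uv,z,atz(p,*uv,z).round(3))
E
```

```text
(334, 191, 47, 48) (array([0.5947, 0.2158]), np.float64(0.025))
[(0.82, [250.5, 247.8, 274.5, 308.3], (array([0.592 , 0.2135]), np.float64(0.116)))]
(285, 165) 0.42 [ 0.629 -0.036  0.42 ]
(283, 190) 0.1 [ 0.623 -0.041  0.1  ]
(247, 60) 0.45 [0.866 0.06  0.45 ]
(397, 180) 0.25 [ 0.636 -0.343  0.25 ]
```

Call:
drive_tool([
  [0,0,0,-0.0055,0.0188,0,1],
  [0,0,0,-0.0055,0.0188,0,1],
  [0,0,0,-0.0055,0.0188,0,1],
  [0,0,0,-0.006,0.0186,0,1],
  [0,0,0,0,0,0.03,1],
  [0,0,0,0,0,0.03,1],
  [0,0,0,0,0,0.03,1],
  [0,0,0,0,0,0,1],
])

```text
time: 4.73
tool_pos: [0.5894, 0.2157, 0.1557]
tcp_rot: [-2.21, -2.225, 0.018]
wrist_force: [-1.0, -0.8, -1.0]
width: 1.001
grip_force: 0.0
```

```bash
python3 - <<'E'
from see import *
look(["red_jar"],"w2")
E
```

```text
4.7333 [0.5894 0.2157 0.1557] [[-0.007, 1.0, -0.012], [1.0, 0.007, -0.004], [-0.004, -0.012, -1.0]] [0.31 0.24 1.78 0.   1.14 0.3 ]
red_jar 0.55 [255. 169. 323. 264.] exp [288. 203.] [0.5955 0.217 ] 0.024
```

View pics/w2.png

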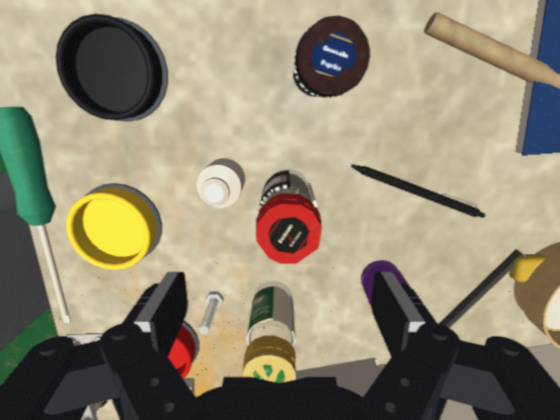

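The red lid is at (289,230), centred between the fingers, with the jar at (0.5955, 0.2165). Going down to grip.

Call:
drive_tool([
  [0,0,0,0.002,0.004,0.015,1],
  [0,0,0,0,0,0.02,1],
  [0,0,0,0,0,0.02,1],
  [0,0,0,0,0,0.02,1],
  [0,0,0,0,0,0.012,1],
  [0,0,0,0,0,0.004,1],
  [0,0,0,0,0,0,1],
  [0,0,0,0,0,0,1],
])

```text
time: 5.5
tool_pos: [0.5992, 0.2196, 0.0736]
tcp_rot: [2.213, 2.228, 0.003]
wrist_force: [1.1, 0.7, 0.4]
width: 1.001
grip_force: 0.0
```

Call:
drive_tool([
  [0,0,0,0,0,0,0.6],
  [0,0,0,0,0,0,0.5],
  [0,0,0,0,0,0,0.4],
  [0,0,0,0,0,0,0.3],
  [0,0,0,0,0,0,0.3],
  [0,0,0,0,0,0,0.3],
  [0,0,0,0,0,0,0.3],
  [0,0,0,0,0,0,0.3],
], force=40)

```text
time: 6.17
tool_pos: [0.5986, 0.2194, 0.0735]
tcp_rot: [2.214, 2.228, 0.002]
wrist_force: [-1.8, 0.9, 6.0]
width: 0.502
grip_force: 40.3
```

Call:
drive_tool([
  [0,0,0,0,0,-0.01,0.3],
  [0,0,0,0,0,-0.022,0.3],
  [0,0,0,0,0,-0.03,0.3],
  [0,0,0,0,0,-0.03,0.3],
  [0,0,0,0,0,-0.028,0.3],
  [0,0,0,0,-0.01,-0.01,0.3],
  [0,0,0,-0.01,-0.02,0,0.3],
  [0,0,0,-0.02,-0.02,0,0.3],
])

```text
time: 6.83
tool_pos: [0.5479, 0.1901, 0.2029]
tcp_rot: [2.212, 2.23, 0.003]
wrist_force: [0.1, -1.1, -2.4]
width: 0.501
grip_force: 41.1
```

Call:
drive_tool([
  [0,0,0,-0.025,-0.02,0,0.3],
  [0,0,0,-0.025,-0.02,0,0.3],
  [0,0,0,-0.025,-0.02,0,0.3],
  [0,0,0,-0.025,-0.015,0,0.3],
  [0,0,0,-0.025,-0.01,0,0.3],
  [0,0,0,-0.023,-0.004,0,0.3],
  [0,0,0,0,0,0,0.3],
  [0,0,0,0,0,0,0.3],
])

```text
time: 7.5
tool_pos: [0.4588, 0.0395, 0.2013]
tcp_rot: [-2.216, -2.225, 0.001]
wrist_force: [-0.1, 0.3, -2.1]
width: 0.501
grip_force: 41.1
```

```bash
python3 - <<'E'
from see import *
look(["red_stand","yellow_stand"],"w3")
s=status.read_state(); print(s["width"],s["wrist_force"])
from workcell import *
p=read_camera("side"); cv2.imwrite("pics/s3.png",p["color"][:,:,::-1])
p=read_camera("top"); 
E
```

```text
7.5 [0.4588 0.0395 0.2013] [[-0.004, 1.0, -0.001], [1.0, 0.004, 0.0], [0.0, -0.001, -1.0]] [ 0.03 -0.13  2.08  0.    1.19  0.03]
red_stand 0.83 [242. 144. 317. 214.] exp [279. 192.] [0.4581 0.04  ] 0.18
yellow_stand 0.67 [205.   0. 298.  82.] exp [249.  30.] [0.4324 0.1782] 0.002
0.5020924733419851 [ 0.3076964  -0.15058895 -2.3072114 ]
```

View pics/w3.png

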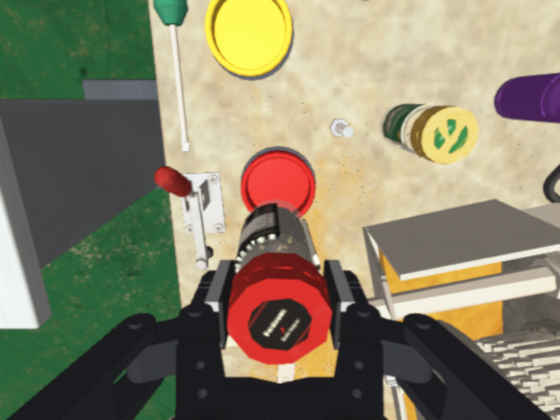

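The jar is held upright with its lid at (278,308). The red stand is at (279,185), partly hidden by the jar. I'll measure the jar and stand offsets in this same picture.

```bash
cat >> see.py <<'E'
def fitc(p,mask,x0,parts,T,clip):
    """fit using only the rows before clip"""
    w=np.zeros((420,560)); w[:clip]=1
    m=cv2.GaussianBlur(mask.astype(float),(0,0),1.5)
    f=lambda v:(w*(cv2.GaussianBlur(sil(p,v[0],v[1],parts,T),(0,0),1.5)-m)**2).sum()
    r=minimize(f,x0,method="Nelder-Mead",options=dict(initial_simplex=[x0,[x0[0]+.01,x0[1]],[x0[0],x0[1]+.01]],xatol=1e-4,fatol=1e-3))
    return r.x.round(4),round(r.fun/m[:clip].sum(),3)
def wristT(p,s):
    W=np.eye(4); W[:3,:3]=R.from_rotvec(s["tcp_rot"]).as_matrix(); W[:3,3]=s["tool_pos"]; return W@p["mount"]
def placed(jarname,stand,dz,colour_ok,clip,lidbox,r,pic):
    """dz: underside height of the held jar; lidbox: rows/cols window of the lid"""
    s=status.read_state(); p=read_camera("wrist"); T=wristT(p,s); cv2.imwrite(f"pics/{pic}.png",p["color"][:,:,::-1])
    h=cv2.cvtColor(p["color"],cv2.COLOR_RGB2HSV); m=colour_ok(h).astype(np.uint8)
    k=np.zeros_like(m); a,b,c,d=lidbox; k[a:b,c:d]=m[a:b,c:d]
    c=max(cv2.findContours(k,0,2)[0],key=cv2.contourArea); mm=np.zeros_like(m); cv2.drawContours(mm,[cv2.convexHull(c)],-1,1,-1)
    print("tcp",s["tool_pos"].round(4),"lid",cv2.boundingRect(c),*fit(p,mm,list(s["tool_pos"][:2]),[(r,dz+.085,dz+.105)],T))
    k=m.copy(); k[clip:]=0; x,y,_=G[stand]
    e=proj(p,[x,y,.027],T); n,l,st,ce=cv2.connectedComponentsWithStats(k)
    i=min(range(1,n),key=lambda i:np.hypot(*(ce[i]-e)) if st[i,4]>150 else 1e9)
    print("stand",st[i],"exp",e.round(),*fitc(p,l==i,[x,y],CUP,T,clip))
E
python3 - <<'E'
from see import *
red=lambda h:((h[...,0]<8)|(h[...,0]>172))&(h[...,1]>130)&(h[...,2]>50)
placed("red_jar","red_stand",.128,red,195,(245,370,200,350),.022,"w4")
p=read_camera("side"); 
E
```

```text
tcp [0.4603 0.0411 0.202 ] lid (226, 253, 107, 112) [0.4606 0.0375] 0.011
stand [ 239  152   75   43 2595] exp [277. 192.] [0.4576 0.0335] 0.006
```

View pics/s3.png

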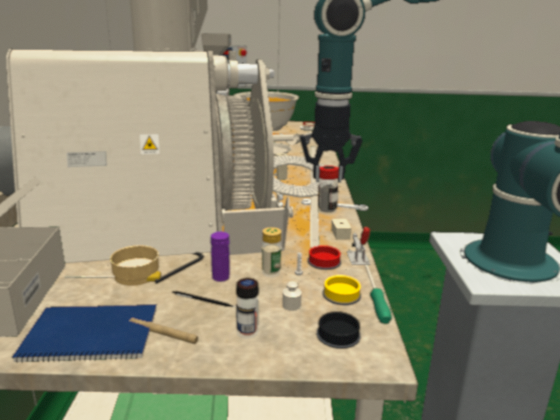

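In the side view the red jar hangs upright above the red stand. The correction is −3 mm in x and −4 mm in y, then down.

Call:
drive_tool([
  [0,0,0,-0.004,-0.003,0.01,0.3],
  [0,0,0,0,0,0.02,0.3],
  [0,0,0,0,0,0.025,0.3],
  [0,0,0,0,0,0.025,0.3],
  [0,0,0,0,0,0.02,0.3],
  [0,0,0,0,0,0.01,0.3],
  [0,0,0,0,0,0.005,0.3],
  [0,0,0,0,0,0,0.3],
])

```text
time: 8.52
tool_pos: [0.4563, 0.0362, 0.0861]
tcp_rot: [-2.213, -2.228, 0.003]
wrist_force: [0.8, 0.7, -2.3]
width: 0.498
grip_force: 41.1
```

Call:
drive_tool([
  [0,0,0,0,0,0.001,0.3],
  [0,0,0,0,0,0.001,0.3],
  [0,0,0,0,0,0,0.3],
  [0,0,0,0,0,0,0.3],
])

```text
time: 8.85
tool_pos: [0.4582, 0.0362, 0.0863]
tcp_rot: [2.213, 2.228, 0.002]
wrist_force: [-0.6, 0.4, -2.2]
width: 0.502
grip_force: 41.1
```

Call:
drive_tool([
  [0,0,0,0,0,0.0015,0.3],
  [0,0,0,0,0,0.0015,0.3],
  [0,0,0,0,0,0,0.3],
  [0,0,0,0,0,0,0.3],
])

```text
time: 9.18
tool_pos: [0.4572, 0.0362, 0.0822]
tcp_rot: [-2.214, -2.229, 0.0]
wrist_force: [0.3, 0.4, -1.9]
width: 0.506
grip_force: 41.1
```

Call:
drive_tool([
  [0,0,0,0,0,0.001,0.3],
  [0,0,0,0,0,0,0.3],
  [0,0,0,0,0,0,0.3],
])

```text
time: 9.43
tool_pos: [0.4574, 0.0362, 0.0815]
tcp_rot: [2.214, 2.229, 0.0]
wrist_force: [-1.7, 0.0, 0.5]
width: 0.5
grip_force: 41.5
```

Contact: the weight is off the wrist. Opening and lifting.

Call:
drive_tool([
  [0,0,0,0,0,0,0.6],
  [0,0,0,0,0,0,0.75],
  [0,0,0,0,0,0,0.9],
  [0,0,0,0,0,0,1],
  [0,0,0,0,0,0,1],
  [0,0,0,0,0,0,1],
  [0,0,0,0,0,-0.01,1],
  [0,0,0,0,0,-0.02,1],
])

```text
time: 10.1
tool_pos: [0.4548, 0.0361, 0.1096]
tcp_rot: [-2.211, -2.226, 0.007]
wrist_force: [0.4, -0.3, -0.2]
width: 1.002
grip_force: 0.0
```

Call:
drive_tool([
  [0,0,0,0,0,-0.03,1],
  [0,0,0,0,0,-0.03,1],
  [0,0,0,0,0,-0.03,1],
  [0,0,0,0.005,0.01,-0.01,1],
  [0,0,0,0.01,0.02,0,1],
  [0,0,0,0.01,0.02,0,1],
  [0,0,0,0,0,0,1],
  [0,0,0,0,0,0,1],
])

```text
time: 10.77
tool_pos: [0.5077, 0.0619, 0.212]
tcp_rot: [2.213, 2.229, 0.0]
wrist_force: [-0.8, -0.9, 0.2]
width: 1.004
grip_force: 0.0
```

```bash
python3 - <<'E'
from see import *
look(["yellow_jar","red_jar","yellow_stand"],"w5")
p=read_camera("side")
for a in masks_of(p,"red_jar"): print(a["score"],a["bbox"],fit(p,a["mask"],[.458,.0335],[(r,z+.008,w+.008) for r,z,w in jar(.044)][1:]+[(.021,.027,.093)]))
E
```

```text
10.7667 [0.5077 0.0619 0.212 ] [[-0.007, 1.0, 0.0], [1.0, 0.007, -0.0], [-0.0, 0.0, -1.0]] [ 0.07 -0.03  1.97 -0.    1.2   0.07]
yellow_jar 0.9 [331. 124. 402. 186.] exp [353. 151.] [0.5818 0.0981] 0.02
red_jar 0.66 [188. 186. 255. 267.] exp [381.  18.] [0.5516 0.2689] 0.947
yellow_stand 0.58 [158.   8. 248. 104.] exp [197.  59.] [0.4339 0.1798] 0.01
0.97 [317.6, 214.4, 335.6, 257.8] (array([0.4548, 0.0439]), np.float64(0.008))
```

View pics/w5.png

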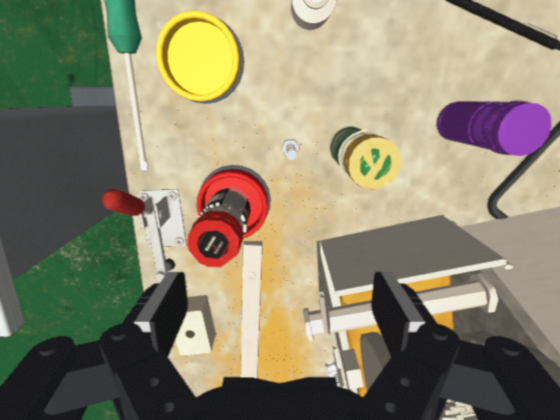

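The red jar stands in the red cup at (230,210). The yellow lid is at (372,162). The mill's chute plate has its left corner at (320,243), so I'll triangulate that for clearance.

```bash
python3 - <<'E'
from see import *
p=read_camera("wrist")
def T(x,y,z,a):
    W=np.eye(4); W[:3,:3]=np.array([[-a,1,0],[1,a,0],[0,0,-1]]); W[:3,3]=[x,y,z]; return W@p["mount"]
A=T(.5201,.2373,.2536,.002);B=T(.5077,.0619,.212,.007)
for a,b in (((302,338),(320,243)),):
    (o1,d1),(o2,d2)=ray(p,*a,A),ray(p,*b,B)
    t=np.linalg.lstsq(np.stack([d1,-d2],1),o2-o1,rcond=None)[0]; print(o1+d1*t[0],o2+d2*t[1])
for z in (.05,.1,.15): print(z,atz(p,320,243,z,B).round(3),atz(p,440,217,z,B).round(3))
E
```

```text
[ 5.55331360e-01 -1.80389505e-02 -1.84114577e-04] [ 5.57721771e-01 -1.83639205e-02  3.03999753e-04]
0.05 [0.551 0.005 0.05 ] [0.669 0.034 0.05 ]
0.1 [0.544 0.028 0.1  ] [0.643 0.052 0.1  ]
0.15 [0.537 0.051 0.15 ] [0.616 0.07  0.15 ]
```

Call:
drive_tool([
  [0,0,0,0.009,0.0185,0,1],
  [0,0,0,0.009,0.0185,0,1],
  [0,0,0,0.009,0.0185,0,1],
  [0,0,0,0.009,0.0185,0,1],
  [0,0,0,0,0,0.02,1],
  [0,0,0,0,0,0.02,1],
  [0,0,0,0,0,0,1],
  [0,0,0,0,0,0,1],
])

```text
time: 11.78
tool_pos: [0.5794, 0.0977, 0.1698]
tcp_rot: [-2.213, -2.227, 0.005]
wrist_force: [-0.1, 0.3, -0.5]
width: 1.002
grip_force: 0.0
```

```bash
python3 - <<'E'
from see import *
look(["yellow_jar"],"w6")
E
```

```text
11.7833 [0.5794 0.0977 0.1698] [[-0.006, 1.0, -0.004], [1.0, 0.006, -0.001], [-0.001, -0.004, -1.0]] [ 0.12  0.15  1.86 -0.    1.14  0.12]
yellow_jar 0.63 [255. 167. 314. 253.] exp [282. 197.] [0.5823 0.0983] 0.011
```

Call:
drive_tool([
  [0,0,0,0,0.001,0.015,1],
  [0,0,0,0,0,0.022,1],
  [0,0,0,0,0,0.022,1],
  [0,0,0,0,0,0.02,1],
  [0,0,0,0,0,0.012,1],
  [0,0,0,0,0,0.006,1],
  [0,0,0,0,0,0,1],
  [0,0,0,0,0,0,1],
])

```text
time: 12.55
tool_pos: [0.5828, 0.0981, 0.0754]
tcp_rot: [2.214, 2.228, 0.002]
wrist_force: [0.7, -0.4, -0.4]
width: 0.999
grip_force: 0.0
```

Call:
drive_tool([
  [0,0,0,0,0,0,0.6],
  [0,0,0,0,0,0,0.5],
  [0,0,0,0,0,0,0.4],
  [0,0,0,0,0,0,0.3],
  [0,0,0,0,0,0,0.3],
  [0,0,0,0,0,0,0.3],
  [0,0,0,0,0,0,0.3],
  [0,0,0,0,0,0,0.3],
])

```text
time: 13.22
tool_pos: [0.5826, 0.0982, 0.0754]
tcp_rot: [2.214, 2.228, 0.002]
wrist_force: [-1.6, -1.1, 5.7]
width: 0.466
grip_force: 40.2
```

Call:
drive_tool([
  [0,0,0,0,0,-0.01,0.3],
  [0,0,0,0,0,-0.022,0.3],
  [0,0,0,0,0,-0.03,0.3],
  [0,0,0,0,0,-0.03,0.3],
  [0,0,0,0,0,-0.028,0.3],
  [0,0,0,0.005,-0.01,-0.01,0.3],
  [0,0,0,0.01,-0.02,0,0.3],
  [0,0,0,0.012,-0.024,0,0.3],
])

```text
time: 13.88
tool_pos: [0.5277, 0.1248, 0.2049]
tcp_rot: [2.215, 2.226, 0.002]
wrist_force: [-0.0, 0.7, -2.6]
width: 0.473
grip_force: 40.7
```

Call:
drive_tool([
  [0,0,0,0.012,-0.024,0,0.3],
  [0,0,0,0.012,-0.024,0,0.3],
  [0,0,0,0.012,-0.024,0,0.3],
  [0,0,0,0.01,-0.016,0,0.3],
  [0,0,0,0.008,-0.008,0,0.3],
  [0,0,0,0,0,0,0.3],
  [0,0,0,0,0,0,0.3],
  [0,0,0,0,0,0,0.3],
])

```text
time: 14.55
tool_pos: [0.4319, 0.1779, 0.2042]
tcp_rot: [2.213, 2.229, 0.0]
wrist_force: [-0.2, 0.2, -0.7]
width: 0.47
grip_force: 40.7
```

```bash
python3 - <<'E'
from see import *
yel=lambda h:(h[...,0]>18)&(h[...,0]<34)&(h[...,1]>110)&(h[...,2]>90)
placed("yellow_jar","yellow_stand",.13,yel,200,(245,370,200,350),.021,"w7")
E
```

```text
tcp [0.4319 0.1779 0.2042] lid (230, 246, 106, 124) [0.4332 0.1773] 0.095
stand [ 241  142   75   58 3626] exp [279. 184.] [0.4313 0.1798] 0.005
```

View pics/w7.png

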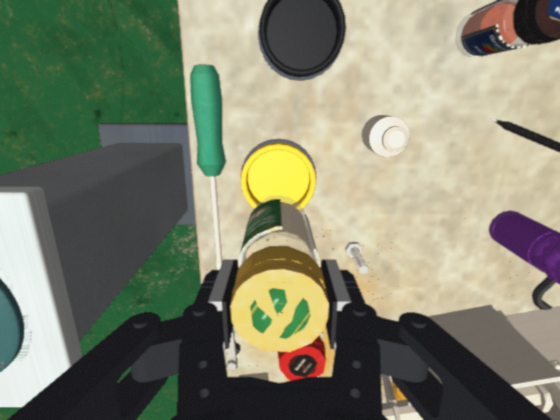

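The yellow jar is upright in the grip over the yellow stand at (279,178), about 2.5 mm off. Lowering it.

Call:
drive_tool([
  [0,0,0,0.003,-0.001,0.01,0.3],
  [0,0,0,0,0,0.02,0.3],
  [0,0,0,0,0,0.025,0.3],
  [0,0,0,0,0,0.025,0.3],
  [0,0,0,0,0,0.02,0.3],
  [0,0,0,0,0,0.012,0.3],
  [0,0,0,0,0,0.004,0.3],
  [0,0,0,0,0,0,0.3],
])

```text
time: 15.27
tool_pos: [0.4293, 0.1803, 0.0863]
tcp_rot: [-2.214, -2.227, 0.005]
wrist_force: [-0.6, -0.3, -2.6]
width: 0.468
grip_force: 40.7
```

Call:
drive_tool([
  [0,0,0,0,0,0,0.3],
  [0,0,0,0,0,0,0.3],
  [0,0,0,0,0,0,0.3],
])

```text
time: 15.52
tool_pos: [0.4316, 0.1814, 0.0895]
tcp_rot: [2.214, 2.228, 0.004]
wrist_force: [-0.5, 0.3, -1.1]
width: 0.473
grip_force: 40.7
```

Call:
drive_tool([
  [0,0,0,0,0,0.002,0.3],
  [0,0,0,0,0,0.002,0.3],
  [0,0,0,0,0,0,0.3],
  [0,0,0,0,0,0,0.3],
])

```text
time: 15.85
tool_pos: [0.4302, 0.1811, 0.0843]
tcp_rot: [-2.214, -2.229, 0.0]
wrist_force: [-0.8, 0.5, -1.8]
width: 0.476
grip_force: 40.7
```

Call:
drive_tool([
  [0,0,0,0,0,0.0015,0.3],
  [0,0,0,0,0,0,0.3],
  [0,0,0,0,0,0,0.3],
])

```text
time: 16.1
tool_pos: [0.4307, 0.1812, 0.0835]
tcp_rot: [2.214, 2.228, 0.001]
wrist_force: [-2.4, -0.1, 3.3]
width: 0.471
grip_force: 41.1
```

Call:
drive_tool([
  [0,0,0,0,0,0,0.6],
  [0,0,0,0,0,0,0.75],
  [0,0,0,0,0,0,0.9],
  [0,0,0,0,0,0,1],
  [0,0,0,0,0,0,1],
  [0,0,0,0,0,0,1],
  [0,0,0,0,0,-0.01,1],
  [0,0,0,0,0,-0.02,1],
])

```text
time: 16.77
tool_pos: [0.428, 0.1802, 0.111]
tcp_rot: [-2.212, -2.227, 0.008]
wrist_force: [-1.7, -0.2, 0.1]
width: 0.996
grip_force: 0.0
```

Call:
drive_tool([
  [0,0,0,0,0,-0.03,1],
  [0,0,0,0,0,-0.03,1],
  [0,0,0,0,0,-0.03,1],
  [0,0,0,0.005,0.005,-0.01,1],
  [0,0,0,0.014,0.018,0,1],
  [0,0,0,0.02,0.028,0,1],
  [0,0,0,0.02,0.028,0,1],
  [0,0,0,0.02,0.028,0,1],
])

```text
time: 17.43
tool_pos: [0.538, 0.2618, 0.213]
tcp_rot: [2.214, 2.228, 0.001]
wrist_force: [0.0, -0.5, 0.1]
width: 1.0
grip_force: 0.0
```

Call:
drive_tool([
  [0,0,0,0.02,0.028,0,1],
  [0,0,0,0.02,0.028,0,1],
  [0,0,0,0.015,0.018,0,1],
  [0,0,0,0.005,0.006,0.01,1],
  [0,0,0,0,0,0.02,1],
  [0,0,0,0,0,0.01,1],
  [0,0,0,0,0,0,1],
  [0,0,0,0,0,0,1],
])

```text
time: 18.1
tool_pos: [0.6149, 0.3203, 0.171]
tcp_rot: [-2.214, -2.228, 0.006]
wrist_force: [-0.7, -0.1, 0.3]
width: 1.002
grip_force: 0.0
```

```bash
python3 - <<'E'
from see import *
look(["black_jar"],"w8")
p=read_camera("top"); cv2.imwrite("pics/t8.png",p["color"][:,:,::-1])
E
```

```text
18.1 [0.6149 0.3203 0.171 ] [[-0.006, 1.0, -0.003], [1.0, 0.006, -0.002], [-0.002, -0.003, -1.0]] [ 0.44  0.34  1.62 -0.    1.19  0.44]
black_jar 0.95 [256. 166. 311. 250.] exp [284. 195.] [0.6183 0.3217] 0.016
```

View pics/w8.png

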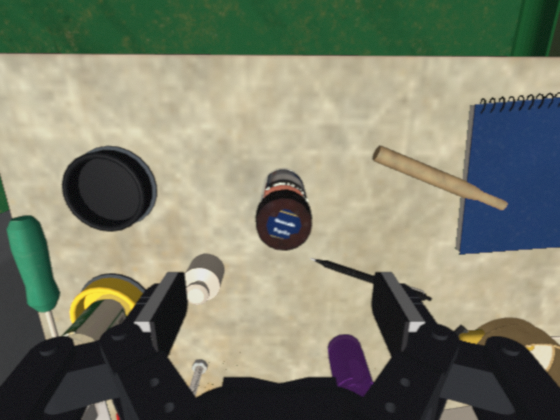

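The black lid is at (284,221), centred between the fingers. The purple decoy is away at (348,365). Descending.

Call:
drive_tool([
  [0,0,0,0.001,0.001,0.015,1],
  [0,0,0,0,0,0.022,1],
  [0,0,0,0,0,0.022,1],
  [0,0,0,0,0,0.02,1],
  [0,0,0,0,0,0.014,1],
  [0,0,0,0,0,0.006,1],
  [0,0,0,0,0,0,1],
  [0,0,0,0,0,0,1],
])

```text
time: 18.92
tool_pos: [0.6178, 0.3224, 0.0741]
tcp_rot: [2.214, 2.229, 0.001]
wrist_force: [-0.6, 0.7, 0.6]
width: 0.997
grip_force: 0.0
```

Call:
drive_tool([
  [0,0,0,0,0,0,0.6],
  [0,0,0,0,0,0,0.5],
  [0,0,0,0,0,0,0.4],
  [0,0,0,0,0,0,0.3],
  [0,0,0,0,0,0,0.3],
  [0,0,0,0,0,0,0.3],
  [0,0,0,0,0,0,0.3],
  [0,0,0,0,0,0,0.3],
])

```text
time: 19.58
tool_pos: [0.6182, 0.3227, 0.0752]
tcp_rot: [2.214, 2.228, 0.003]
wrist_force: [-0.6, -0.4, 5.9]
width: 0.46
grip_force: 40.6
```

Call:
drive_tool([
  [0,0,0,0,0,-0.01,0.3],
  [0,0,0,0,0,-0.022,0.3],
  [0,0,0,0,0,-0.03,0.3],
  [0,0,0,0,0,-0.03,0.3],
  [0,0,0,0,0,-0.028,0.3],
  [0,0,0,0,-0.01,-0.01,0.3],
  [0,0,0,0,-0.02,0,0.3],
  [0,0,0,0,-0.026,0,0.3],
])

```text
time: 20.25
tool_pos: [0.5617, 0.3218, 0.2044]
tcp_rot: [2.215, 2.227, 0.003]
wrist_force: [0.1, 0.8, -2.5]
width: 0.458
grip_force: 40.6
```

Call:
drive_tool([
  [0,0,0,-0.001,-0.026,0,0.3],
  [0,0,0,-0.001,-0.026,0,0.3],
  [0,0,0,-0.001,-0.026,0,0.3],
  [0,0,0,-0.001,-0.02,0,0.3],
  [0,0,0,0,-0.011,0,0.3],
  [0,0,0,0,0,0,0.3],
  [0,0,0,0,0,0,0.3],
  [0,0,0,0,0,0,0.3],
])

```text
time: 20.92
tool_pos: [0.4532, 0.3173, 0.2037]
tcp_rot: [2.214, 2.228, 0.001]
wrist_force: [-0.9, -0.1, -1.1]
width: 0.463
grip_force: 40.6
```

```bash
python3 - <<'E'
from see import *
s=status.read_state(); p=read_camera("wrist"); T=wristT(p,s); cv2.imwrite("pics/w9.png",p["color"][:,:,::-1])
print(s["tool_pos"].round(4))
m=masks_of(p,"black_stand")
for a in m: print(a["score"],np.round(a["bbox"]),*fitc(p,a["mask"],[.4535,.3175],CUP,T,190))
for a in masks_of(p,"black_jar"): print(a["score"],np.round(a["bbox"]),*fit(p,a["mask"],[.4535,.3175],[(b,z+.13,w+.13) for b,z,w in jar(.041)],T))
E
```

```text
[0.4532 0.3173 0.2037]
0.69 [241. 138. 318. 207.] [0.4523 0.3222] 0.002
0.93 [452. 314. 543. 406.] [0.4527 0.3712] 4.787
0.61 [231. 200. 327. 353.] [0.4539 0.3179] 0.033
```

View pics/w9.png

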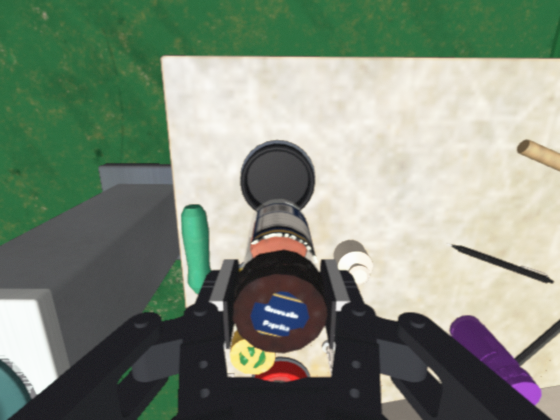

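The black jar hangs upright over the black stand at (278,177), about 2–3 mm off. Lowering it.

Call:
drive_tool([
  [0,0,0,0.0025,-0.001,0.01,0.3],
  [0,0,0,0,0,0.02,0.3],
  [0,0,0,0,0,0.025,0.3],
  [0,0,0,0,0,0.025,0.3],
  [0,0,0,0,0,0.02,0.3],
  [0,0,0,0,0,0.012,0.3],
  [0,0,0,0,0,0.004,0.3],
  [0,0,0,0,0,0,0.3],
])

```text
time: 21.73
tool_pos: [0.4508, 0.3192, 0.0862]
tcp_rot: [-2.214, -2.228, 0.004]
wrist_force: [-0.1, -0.2, -0.7]
width: 0.469
grip_force: 40.7
```

Call:
drive_tool([
  [0,0,0,0,0,0.001,0.3],
  [0,0,0,0,0,0.001,0.3],
  [0,0,0,0,0,0,0.3],
  [0,0,0,0,0,0,0.3],
])

```text
time: 22.07
tool_pos: [0.4523, 0.3202, 0.087]
tcp_rot: [2.214, 2.228, 0.003]
wrist_force: [-0.2, 0.4, -1.0]
width: 0.462
grip_force: 40.7
```

Call:
drive_tool([
  [0,0,0,0,0,0.001,0.3],
  [0,0,0,0,0,0.001,0.3],
  [0,0,0,0,0,0,0.3],
  [0,0,0,0,0,0,0.3],
])

```text
time: 22.4
tool_pos: [0.4514, 0.3197, 0.0838]
tcp_rot: [-2.214, -2.229, 0.0]
wrist_force: [-0.2, 0.4, -1.2]
width: 0.468
grip_force: 40.7
```

Call:
drive_tool([
  [0,0,0,0,0,0.0012,0.3],
  [0,0,0,0,0,0,0.3],
  [0,0,0,0,0,0,0.3],
])

```text
time: 22.65
tool_pos: [0.4516, 0.3199, 0.0832]
tcp_rot: [-2.214, -2.229, -0.001]
wrist_force: [-1.6, -1.1, 4.4]
width: 0.466
grip_force: 41.1
```

Call:
drive_tool([
  [0,0,0,0,0,0,0.6],
  [0,0,0,0,0,0,0.75],
  [0,0,0,0,0,0,0.9],
  [0,0,0,0,0,0,1],
  [0,0,0,0,0,0,1],
  [0,0,0,0,0,0,1],
  [0,0,0,0,0,-0.01,1],
  [0,0,0,0,0,-0.02,1],
])

```text
time: 23.32
tool_pos: [0.4494, 0.3183, 0.1105]
tcp_rot: [-2.213, -2.228, 0.009]
wrist_force: [0.1, -0.6, -0.1]
width: 0.999
grip_force: 0.0
```

Call:
drive_tool([
  [0,0,0,0,0,-0.03,1],
  [0,0,0,0,0,-0.03,1],
  [0,0,0,0,0,-0.03,1],
  [0,0,0,0,0,-0.01,1],
  [0,0,0,0.02,0.02,0,1],
  [0,0,0,0.02,0.02,0,1],
  [0,0,0,0.01,0.01,0,1],
  [0,0,0,0,0,0,1],
])

```text
time: 23.98
tool_pos: [0.5029, 0.3718, 0.2127]
tcp_rot: [2.214, 2.229, 0.003]
wrist_force: [-0.3, 0.1, -0.1]
width: 0.999
grip_force: 0.0
```

```bash
python3 - <<'E'
from see import *
p=read_camera("side"); cv2.imwrite("pics/s10.png",p["color"][:,:,::-1])
for k,d,g in (("red_jar",.044,(.4576,.0335)),("yellow_jar",.042,(.432,.179)),("black_jar",.041,(.4525,.319))):
    sh=[(r,max(z+.008,.027),w+.008) for r,z,w in jar(d)]
    for a in masks_of(p,k)[:2]: print(k,a["score"],a["bbox"],fit(p,a["mask"],list(g),sh))
    a=min(masks_of(p,k.replace("jar","stand")) or [None],key=lambda a:-a["score"] if a else 0)
    if a: print(k,"stand",a["bbox"])
print(status.read_state())
E
```

```text
red_jar 0.64 [316.7, 214.3, 336.5, 259.3] (array([0.4548, 0.0443]), np.float64(0.024))
red_jar 0.15 [285.9, 279.3, 303.3, 308.6] (array([ 3.4154, -3.4419]), np.float64(0.85))
red_jar stand [310.2, 243.5, 333.3, 272.2]
yellow_jar 0.68 [334.0, 239.4, 357.4, 275.1] (array([0.4244, 0.1469]), np.float64(0.239))
yellow_jar stand [322.1, 275.6, 361.0, 306.0]
black_jar 0.91 [213.7, 232.4, 232.8, 281.3] (array([0.6869, 0.1569]), np.float64(0.03))
black_jar stand [315.8, 313.0, 359.7, 352.1]
{'time': 24.3333, 'q': array([ 5.95799631e-01,  1.77396272e-01,  1.74353314e+00, -6.07070281e-05,
        1.22120106e+00,  5.89459372e-01]), 'joint_vel': array([-8.99425047e-04,  6.35978101e-04, -5.77942752e-03,  5.59013947e-04,
       -4.20540366e-04,  7.73874799e-05]), 'joint_torque': array([ 2.75292626e-02, -4.58947277e+01, -3.60933101e+01,  1.18214739e-03,
        2.79720021e-03, -5.84513054e-04]), 'tool_pos': array([0.50047922, 0.36937837, 0.2125304 ]), 'tcp_rot': array([-2.21433162e+00, -2.22846213e+00,  8.46307647e-04]), 'wrist_force': array([-0.41833243,  0.36651396, -0.32295032]), 'torque': array([-0.03750341, -0.00251671, -0.01008392]), 'grip_force': 0.0, 'width': 0.9999654699676366}
```

View pics/s10.png

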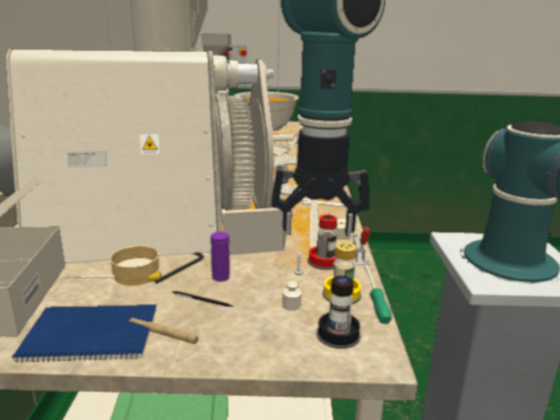

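All three jars stand upright and centred in their cups: red (327,240), yellow (345,270) and black (341,305). The weight and bolt are where they were. Handing in.

```bash
python3 -c "
from workcell import workorder
print(workorder.finish_job())"
```

```text
the job is handed in; nothing more can be done
None
```

The red, yellow and black jars were set down in their matching stands in that order and the job is handed in at about 24 s; the last side view shows all three upright, with the weight and bolt unmoved; the block was not re-measured and no verdict came back.

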